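# Unclip the filter cover of a gas unit

## Task

The round gas filter in the white unit is due for a change: take the grey cover off its bay. Press the cover's snap tab gently inward until the hook lets go, bring the tab end of the cover up out of its catch, then lift the cover off and lay it down gently, flat with its rib upward, in the free part of the steel tray beside the spare filter. The tab and cover are thin plastic, so do not over-press the tab or wrench the cover while it is still clipped, and leave everything else where it is.

Things in the scene. Friction and masses are not known exactly. Their poses are not given: they have to be found in the camera images.
- gas_unit: white gas filter unit, 270 x 220 x 95 mm, fixed; origin at the centre of its underside, z up; -x is its front (display), its flat top is at z = 95 mm. A 119 x 87 mm bay in the top, centred at x = -35, y = 0, holds the cover. The top is clear for 38 mm before the bay and 33 mm beside it; a gauge (x 95, y 75, 18 mm high), two gas ports (x 108, y +-18, 26 mm high), forceps and a dish stand on it
- cover: grey plastic cover clipped into the bay, about 110 g: plate 104 x 84 x 6 mm, flat underside; origin at the centre of the underside, x along the unit's x, z up. Clipped in, its origin is 86 mm above the unit's underside, and its plate top lies 3 mm below the unit's top. Tongues at its +x end, snap tab at its -x end
- tongues (a point): middle of the cover's +x edge, on its underside (cover x = 50 mm, y = 0): two 6 mm long tongues there lie in a slot under the rear rim of the bay, 5 mm of overlap. To take the unhooked cover off, draw it 7 to 10 mm towards its tab end (-x) while lifting a little, so that the tongues leave the slot, then lift
- hook (a point): middle of the tab's hook, below the foot of the thumb ridge: it catches 4 mm under the front rim of the bay, a rim 4 mm thick. Friction of the pressing finger can hold the cover down, or carry it up as the finger rises (11 mm or more). If the tab is let go while the tab end is still down, the hook catches again
- filter: round filter in the bay under the cover, on a spring: its pad pushes the cover up with about 5 N, 20 mm on the tab side of the cover's centre. Once unhooked and no longer held down, the tab end stands up about 11 mm by itself and stays so, the cover tilted about 0.1 rad about its tongues, the hook above the rim. Origin: the top of the pad. Stays in the bay
- grip_rib (a point): on the cover, middle of the top of the grip rib, above the cover's origin; the rib stands on the plate from x = -22 to +38 mm (cover frame), is 12 mm wide across y and 16 mm high, top 22 mm above the cover's underside
- snap_tab: snap tab of the cover: a stiff flexing arm in the cover's plane along its -x edge, origin at its root (y = +36 mm), free end at y = -13, thumb ridge and hook near the free end. Pressed inward (cover +x) at the ridge, the cover first slides back up to 1 mm, then the arm bends (3 N per mm): the hook is free after about 4 mm in all, at 10 to 11 N; stop at 5.5 mm; cracks above 16 N; springs back
- thumb_ridge (a point): centre of the outer (-x) face of the thumb ridge, the face to press; the upright ridge is 22 mm wide (y), 6 mm thick (x), and stands from 3 mm below to 15 mm above the unit's top, this point being 9 mm above the unit's top when clipped in. Moves with the tab
- tray: steel tray, 280 x 180 mm, 22 mm high, walls and floor 3 mm thick, fixed; origin at the centre of its underside, x along its length; spare filter at its +x end
- tray_free (a point): centre of the free part of the tray, on its floor (40 mm towards -x from the tray's centre); free area about 190 x 170 mm
- spare_filter: new round filter, white, 58 mm diameter, 35 mm high, standing in the tray near its +x end; to be left alone
- deck_dish: small clear lidded dish, 37 mm diameter, 12 mm high, on the unit's top behind the bay; to be left alone
- dish_stack: stack of three clear dishes, 60 mm diameter, 42 mm high, on the bench
- oil_bottle: amber bottle, 64 mm diameter, 150 mm high, at the right side of the bench
- tube_rack: white rack of capped tubes, 180 x 70 mm, 93 mm high, at the left side of the bench
- timer: white timer lying on the bench, 60 x 65 x 20 mm
- forceps: steel forceps, 130 x 22 x 8 mm, lying along the unit's +y edge on its top; to be left alone
Not all that is in view belongs to the job. What is meant by the cover is not yellow, and is the larger of those in its own colour.

How it is judged:
On the way, in this order (a step that is already met when the one before it is completed fails the run):
1. the tab end of the cover has come up out of its catch (thumb ridge at least 7 mm higher than clipped in) with the tongues still in their slot (z of thumb_ridge in the frame of gas_unit above 0.111 m and z of cover in the frame of gas_unit below 0.105 m), for 0.2 s.
2. the cover is lifted clear of the unit (z of cover in the frame of gas_unit above 0.125 m), for 0.1 s.
At the end, for the whole second after the job is handed in: the cover lies at rest, flat on the tray's floor (underside within 5 mm of the floor, tilt under 0.08 rad, rib up) in the free part of the tray (its centre 100 mm before to 50 mm beyond the tray's centre along the length, within 50 mm of it across), released (x of cover in the frame of tray between -0.1 and 0.05 m and y of cover in the frame of tray between -0.05 and 0.05 m and z of cover in the frame of tray below 0.008 m and angle between cover's own z axis and vertical below 0.08 rad and linear speed of cover below 0.02 m/s); the robot touches nothing.
It fails at once if the snap tab is pressed with more than 16 N (contact force between any of the fingers, the arm and snap_tab above 16 N).
It fails at once if the cover is wrenched or pressed against the unit with more than 45 N in all (contact force between cover and gas_unit above 45 N).
It fails at once if the cover hits or is pressed on the tray with more than 25 N (contact force between cover and tray above 25 N).
It fails at once if another thing is moved by more than 20 mm (distance of any of deck_dish, spare_filter, dish_stack, oil_bottle, tube_rack, timer, forceps from where it was at the start of the episode above 0.02 m).
It also fails if it takes over 70 s, if anything falls off the work surface, if the arm or the gripper's body presses on something with over 40 N, if the wrist force passes 120 N, or if a joint passes its speed limit or range.

## Robot

A 6-joint arm with a two-finger parallel gripper is mounted at the origin on the work surface. World frame = base frame: x ahead of the robot, y to its left, z up, the work surface at z = 0. Lengths are in m, angles in rad, forces in N, time in s.
With the tool pointing down it reaches from about 0.4 to 0.825 m from the base axis. Payload 7 kg.
Tool frame: the origin (TCP) lies midway between the tips of the shut fingers; the grasp point (between the pads) lies 19 mm behind it; z points along the fingers, y is the line along which they close (so a half turn about z gives the same grasp; the last joint's range is limited). The gripper opens to 88 mm and grips with 3 to 60 N. Pads are 19 mm wide; open, the fingers measure 130 mm over their backs; the gripper's body (78 mm by 193 mm) begins 47 mm behind the grasp point.
Start: joints at [1.635, 0.359, 0.012, 0, -1.224, -0.288], TCP at [0.15, 0.658, 0.227] pointing down, gripper open.
Joint ranges: [-3.07, 3.07], [-1.43, 2.12], [-1.02, 1.25], [-3.03, 1.67], [-3.05, -0], [-3.03, 3.03]. Speed limits (rad/s): [2.39, 2.39, 3.01, 3.14, 3.14, 3.14].

## Interface

Orientations are given as [roll, pitch, yaw] about the fixed x, y, z axes, in that order (R = Rz(yaw) Ry(pitch) Rx(roll)).
In Python, from station import arm, grab_frame, camera_params, spot_in gives the robot as it stands.
- The arm moves only by the shell command python3 -m jog 'ROWS' [FORCE]. ROWS is JSON, a list that holds one entry, the list of rows, each a list of 7 numbers: the shift along the tool's x, y, z in mm, then the turn, a rotation vector about the tool's x, y, z in rad, then the finger opening in mm, from 0 to 87.6. In form: [[[x, y, z, wx, wy, wz, fingers], ...]]. A call has 1 to 20 rows; each row is the pose to reach, as a shift and turn from the pose commanded when the call began, along the tool's axes at that moment; what a row does not reach only later rows make up. A row lasts 1/8 s, in which the tool goes at most 62.5 mm and 10.7 degrees, less where a joint would pass 70% of its speed; a pose out of reach is approached as far as the arm can. A call with a gripper value outside its range is refused whole. The fingers move at their own pace and stop on an object; FORCE is the grip in N (left out, the last holds). Time passes only in rows, so rows that repeat a pose let the fingers close. It gives the time, the measured TCP pose, the force, the opening and the grip force at its end, in the units of the state.
- arm.get_state(): the state, without advancing time (a new reading comes with each control period).
- grab_frame(name): name is "scene" or "top" or "wrist"; returns (picture, depth): 400x640x3 uint8, blue, green, red; 400x640 float32, m along the optical axis (not along the pixel's ray), 0 where there is no reading.
- camera_params(name): a dict with "mtx" (3x3 intrinsics, pixels), "R" (3x3) and "t" (3): a world point X has camera coordinates R X + t. Camera axes: x right, y down, z forward; pixel columns grow to the right and rows downward; lengths in m; the calibration is good to about 2 mm. A picture is of the moment at which its call begins: read the wrist's pose just before it. camera_params takes no time and is no camera call; for the wrist camera it gives the pose at the moment of the call.
- arm.job_done(): hands the job in; it is judged then, once.
Trained networks look in the newest picture that a camera, given by its name, has taken for a name from the list of things; names that differ only in an ending like _2 or _b are one class to them, and where a whole thing is asked for, a point or a joint stands for the part that bears it (a point fixed in the world has none). Each returns a list of dicts, best first, with "confidence" (0 to 1); they miss things now and then, are a little off and sometimes report something else, mostly with a low value. They report only what shows in the picture. A call takes as long as a camera call. They do not tell look-alikes from the thing itself.
- spot_in(query, camera): "uv" ([column, row] in pixels, amid what is visible of it).
The state is a dict: "t": time; "q": joint angles; "qd": joint speeds; "joint_efforts": joint torques, N m; "eef_pos": TCP position; "ee_rot": TCP orientation; "force": force on the tool from outside, world axes, zero at the start; "moment": the same for the moment, N m; "width": finger opening in m; "gripper_force": force on a finger pad.
Only numpy, scipy, OpenCV 4.12 (cv2) and the standard library are available. Lean on these libraries where they do the work, as an engineer would, in place of code of your own. Each camera call takes 0.05 s, during which the arm holds its last target. There are 200 camera calls.

## Working session

There is one attempt and no reset: what is moved stays moved. The work goes in short steps, Python scripts to look and compute and a shell command to move; the robot and the scene stay as the last step left them, time stands still between calls to the robot, and variables do not carry over. Pictures are saved under pics/ and viewed, at most 10 in all, crops included, and the job is handed in when it is done.

```bash
ls; mkdir -p pics
cat > h.py <<'E'
import numpy as np, cv2
from station import arm, grab_frame, camera_params, spot_in
def world(cam,uv,d,P=None):
    P=P or camera_params(cam); K=np.array(P["mtx"])
    c=np.linalg.inv(K)@np.array([uv[0],uv[1],1.])*d
    return np.array(P["R"]).T@(c-np.array(P["t"]))
def dep(D,uv,r=2):
    u,v=int(round(uv[0])),int(round(uv[1])); a=D[max(v-r,0):v+r+1,max(u-r,0):u+r+1]; a=a[a>0]
    return float(np.median(a)) if a.size else 0
E
python3 - <<'E'
from h import *
np.set_printoptions(precision=3,suppress=True)
for cam in ("scene","top"):
    I,D=grab_frame(cam); cv2.imwrite(f"pics/{cam}0.png",I); np.save(f"{cam}0.npy",D)
    for q in ("gas_unit","cover","snap_tab","thumb_ridge","grip_rib","tray","tray_free","spare_filter","deck_dish","forceps"):
        for s in spot_in(q,cam)[:3]:
            print(cam,q,np.round(s["uv"]),round(s["confidence"],2),world(cam,s["uv"],dep(D,s["uv"])))
s=arm.get_state();print(s["t"],s["eef_pos"],s["ee_rot"],s["force"])
E
```

```text
pics
scene gas_unit [387. 228.] 0.57 [0.617 0.246 0.098]
scene gas_unit [454. 280.] 0.43 [0.664 0.473 0.057]
scene gas_unit [284. 186.] 0.36 [ 0.503 -0.23   0.003]
scene cover [323. 268.] 0.95 [0.789 0.136 0.013]
scene cover [398. 200.] 0.61 [0.469 0.212 0.099]
scene cover [338. 204.] 0.57 [0.49  0.    0.007]
scene snap_tab [400. 190.] 0.53 [0.427 0.197 0.107]
scene thumb_ridge [331. 262.] 0.48 [0.745 0.136 0.005]
scene grip_rib [323. 268.] 0.86 [0.788 0.135 0.015]
scene grip_rib [337. 204.] 0.67 [ 0.493 -0.004  0.006]
scene grip_rib [394. 202.] 0.63 [0.497 0.208 0.108]
scene tray [288. 191.] 0.63 [ 0.521 -0.199  0.003]
scene tray_free [282. 187.] 0.71 [ 0.511 -0.233  0.003]
scene spare_filter [256. 197.] 0.67 [ 0.643 -0.243  0.027]
scene deck_dish [365. 215.] 0.43 [0.61  0.166 0.107]
scene forceps [424. 204.] 0.71 [0.441 0.288 0.099]
scene forceps [393. 203.] 0.3 [0.504 0.209 0.106]
top gas_unit [254. 222.] 0.84 [0.527 0.201 0.094]
top gas_unit [252. 240.] 0.62 [0.476 0.205 0.109]
top cover [327. 236.] 0.77 [ 0.492 -0.004  0.007]
top cover [254. 236.] 0.72 [0.489 0.201 0.096]
top cover [283. 145.] 0.68 [0.774 0.129 0.013]
top grip_rib [252. 238.] 0.91 [0.482 0.205 0.108]
top grip_rib [281. 146.] 0.91 [0.772 0.136 0.011]
top grip_rib [325. 235.] 0.84 [0.495 0.    0.006]
top tray [392. 227.] 0.89 [ 0.519 -0.202  0.002]
top tray_free [392. 225.] 0.84 [ 0.524 -0.202  0.002]
top tray_free [168. 244.] 0.31 [0.468 0.459 0.042]
top spare_filter [412. 193.] 0.67 [ 0.618 -0.259  0.036]
top deck_dish [264. 192.] 0.47 [0.612 0.173 0.107]
top forceps [217. 252.] 0.86 [0.442 0.303 0.099]
1.1 [0.15  0.658 0.227] [ 3.142  0.    -0.224] [ 0.094  1.273 -1.196]
```

Run:
```python
from h import *
I=cv2.imread("pics/top0.png"); c=I[110:290,150:450]; cv2.imwrite("pics/topcrop.png",cv2.resize(c,None,fx=2.6,fy=2.6,interpolation=cv2.INTER_CUBIC))
```

```text
(no output)
```

View pics/topcrop.png

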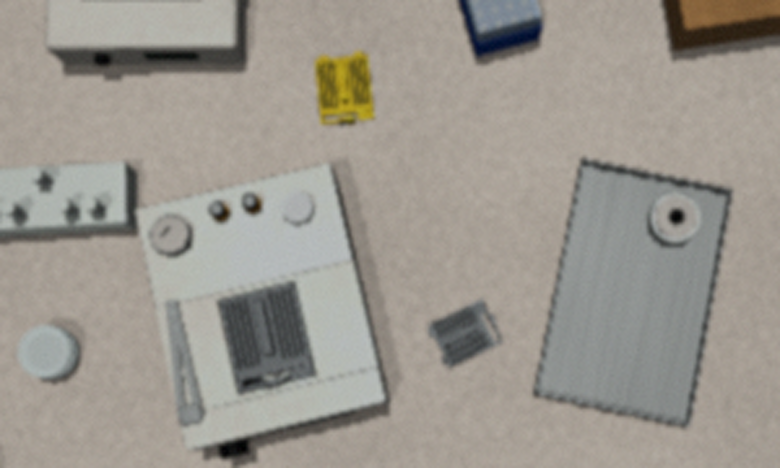

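View pics/scene0.png

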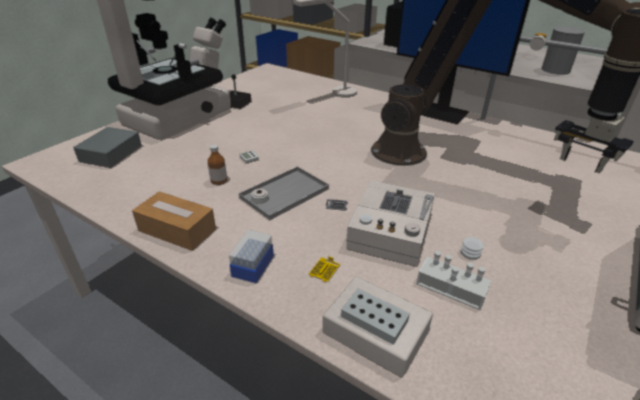

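The top crop shows three candidates: the grey cover clipped in the unit (top px ~254,236), a small grey look-alike on the bench (~326,236) and a yellow one (~282,146). The larger grey one in the unit's bay is the one meant. The crop also shows the tab at its lower end, towards the robot, and the tray with the spare filter at its far end. The scene view agrees.

```bash
cat >> h.py <<'E'
def cloud(cam,D,P=None):
    P=P or camera_params(cam); K=np.array(P["mtx"]); v,u=np.mgrid[:D.shape[0],:D.shape[1]]
    c=(np.stack([u,v,np.ones_like(u)],-1)@np.linalg.inv(K).T)*D[...,None]
    X=(c-np.array(P["t"]))@np.array(P["R"]); X[D<=0]=np.nan; return X
E
python3 - <<'E'
from h import *
np.set_printoptions(precision=4,suppress=True)
D=np.load("top0.npy"); X=cloud("top",D)
x,y,z=X[...,0],X[...,1],X[...,2]
m=(z>.085)&(z<.102)&(x>.33)&(x<.75)&(y>.03)&(y<.37)
n,l,st,c=cv2.connectedComponentsWithStats(m.astype(np.uint8)); i=1+np.argmax(st[1:,4]); p=X[l==i]
print("unit",cv2.minAreaRect((p[:,:2]*1000).astype(np.float32)),np.median(p[:,2]))
m=(z>.012)&(z<.03)&(x>.3)&(x<.75)&(y<-.07)&(y>-.4)
p=X[m]; r=cv2.minAreaRect((p[:,:2]*1000).astype(np.float32));print("tray",r,cv2.boxPoints(r),len(p))
E
```

```text
unit ((514.0018920898438, 215.13095092773438), (272.19476318359375, 220.80450439453125), 13.46799087524414) 0.09498060267109225
tray ((535.5072631835938, -204.89532470703125), (180.7391357421875, 280.8401794433594), 77.66056060791016) [[ 379.0188 -263.1691]
 [ 653.3712 -323.1854]
 [ 691.9957 -146.6216]
 [ 417.6433  -86.6052]] 527
```

```bash
T='[342,409,0,0,0,-0.459,0]'; python3 -m jog '[[[342,409,0,0,0,-0.459,0],[342,409,0,0,0,-0.459,0],[342,409,0,0,0,-0.459,0],[342,409,0,0,0,-0.459,0],[342,409,0,0,0,-0.459,0],[342,409,0,0,0,-0.459,0],[342,409,0,0,0,-0.459,0],[342,409,0,0,0,-0.459,0],[342,409,0,0,0,-0.459,0],[342,409,0,0,0,-0.459,0],[342,409,0,0,0,-0.459,0],[342,409,0,0,0,-0.459,0],[342,409,0,0,0,-0.459,0]]]' 20
python3 - <<'E'
from h import *
np.set_printoptions(precision=4,suppress=True)
P=camera_params("wrist"); I,D=grab_frame("wrist"); cv2.imwrite("pics/w1.png",I); np.save("w1.npy",D)
o=np.array([.514,.215]); a=np.radians(13.47); R=np.array([[np.cos(a),np.sin(a)],[-np.sin(a),np.cos(a)]])
print("cam",-np.array(P["R"]).T@P["t"],arm.get_state()["force"])
X=cloud("wrist",D,P)
import pickle; pickle.dump(P,open("w1.pkl","wb"))
U=np.concatenate([(X[...,:2]-o)@R.T,X[...,2:]],-1)*1000; np.save("w1U.npy",U)
for q in ("cover","snap_tab","thumb_ridge","grip_rib"):
    for s in spot_in(q,"wrist")[:2]:
        w=world("wrist",s["uv"],dep(D,s["uv"]),P); print(q,np.round(s["uv"]),round(s["confidence"],2),R@(w[:2]-o)*1000,w[2])
# ridge: points 100..113 high near tab
m=(U[...,2]>102)&(U[...,2]<115)&(U[...,0]>-110)&(U[...,0]<-70)&(abs(U[...,1])<40)
p=U[m]; print("ridge",len(p),np.nanpercentile(p,[1,50,99],axis=0) if len(p) else "")
m=(U[...,2]>102)&(U[...,2]<115)&(U[...,0]>-64)&(U[...,0]<20)&(abs(U[...,1])<30)
p=U[m]; print("rib",len(p),np.nanpercentile(p,[1,50,99],axis=0) if len(p) else "")
E
```

```text
t: 2.72
eef_pos: [0.3922, 0.1842, 0.2265]
ee_rot: [3.142, 0.0, 0.237]
force: [0.1, 0.3, -0.7]
width: 0.0006
gripper_force: 0.0
cam [0.4737 0.2032 0.3847] [-0.0556  0.3578 -0.212 ]
cover [490. 127.] 0.73 [ -75.3528 -210.7482] 0.014320230858261096
cover [312.  79.] 0.63 [-27.8598  -0.4576] 0.10913665956923602
snap_tab [304. 147.] 0.86 [-85.1971   7.0278] 0.1094837090299862
snap_tab [519. 124.] 0.74 [ -72.214  -245.2584] 0.012513057052825622
thumb_ridge [309. 144.] 0.9 [-84.2385   2.0715] 0.09772916632032148
thumb_ridge [516. 126.] 0.74 [ -74.6792 -246.8198] 0.005531100506062301
grip_rib [484. 124.] 0.83 [ -72.8929 -208.3243] 0.004891947734327876
grip_rib [313.  83.] 0.64 [-30.6191  -1.2996] 0.10900863933027626
ridge 210 [[-90.531  -12.1522 102.8474]
 [-86.4105  -0.5227 110.3089]
 [-83.6827   9.3659 111.9775]]
rib 1062 [[-55.4201  -7.3938 106.6633]
 [-24.5897  -1.3896 108.9072]
 [  2.6062   4.3743 110.7363]]
```

View pics/w1.png

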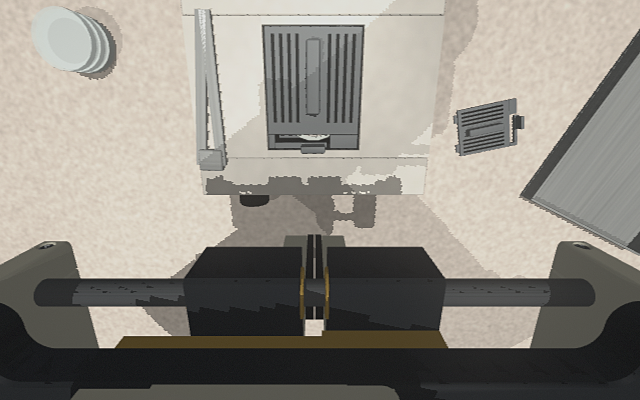

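The wrist view shows the cover in its bay: rib at (313,78), thumb ridge at (313,148), look-alike at (488,127), shut fingers at (315,290). The ridge's outer face measures about unit x -90, y -1.4. The rib runs from -56 to 3 at height 109, which matches the sizes given.

```bash
python3 -m jog '[[[0,0,50,0,0,0,0],[0,0,90,0,0,0,0],[0,0,110,0,0,0,0],[0,0,120,0,0,0,0],[0,0,127,0,0,0,0],[0,0,127,0,0,0,0],[8,0,127,0,0,0,0],[16,0,127,0,0,0,0],[20,0,127,0,0,0,0],[20,0,127,0,0,0,0],[20,0,127,0,0,0,0]]]'
```

```text
t: 4.35
eef_pos: [0.4118, 0.1879, 0.0995]
ee_rot: [3.141, 0.0, 0.235]
force: [0.1, -0.1, 0.2]
width: 0.0005
gripper_force: 0.0
```

```bash
python3 -m jog '[[[1,0,0,0,0,0,0],[2,0,0,0,0,0,0],[3,0,0,0,0,0,0],[4,0,0,0,0,0,0],[5,0,0,0,0,0,0],[6,0,0,0,0,0,0],[6,0,0,0,0,0,0],[6,0,0,0,0,0,0]]]'
```

```text
t: 5.35
eef_pos: [0.4172, 0.1891, 0.0994]
ee_rot: [3.141, 0.001, 0.235]
force: [-5.3, 0.0, 2.9]
width: 0.0005
gripper_force: 2.5
```

```bash
python3 -m jog '[[[0.5,0,0,0,0,0,0],[1,0,0,0,0,0,0],[1,0,0,0,0,0,0],[1,0,0,0,0,0,0]]]'
```

```text
t: 5.85
eef_pos: [0.4177, 0.189, 0.0992]
ee_rot: [3.141, 0.002, 0.235]
force: [-6.8, -0.8, 3.8]
width: 0.0001
gripper_force: 3.4
```

```bash
python3 -m jog '[[[0.5,0,0,0,0,0,0],[1,0,0,0,0,0,0],[1,0,0,0,0,0,0],[1,0,0,0,0,0,0]]]'
```

```text
t: 6.35
eef_pos: [0.4181, 0.1888, 0.099]
ee_rot: [3.14, 0.003, 0.235]
force: [-8.3, 0.2, 5.1]
width: 0.0003
gripper_force: 4.3
```

```bash
python3 -m jog '[[[0.5,0,0,0,0,0,0],[1,0,0,0,0,0,0],[1.4,0,0,0,0,0,0],[1.4,0,0,0,0,0,0],[1.4,0,0,0,0,0,0]]]'
```

```text
t: 6.98
eef_pos: [0.4188, 0.1888, 0.0988]
ee_rot: [3.14, 0.005, 0.235]
force: [-12.2, 0.1, 6.5]
width: 0.0005
gripper_force: 5.6
```

```bash
python3 -m jog '[[[0,0,-0.7,0,0,0,0],[0,0,-1.5,0,0,0,0],[0,0,-2,0,0,0,0],[0,0,-2,0,0,0,0]]]'
python3 - <<'E'
from h import *
s=arm.get_state();print(s["force"],s["moment"])
E
```

```text
t: 7.48
eef_pos: [0.4187, 0.1887, 0.1003]
ee_rot: [3.14, 0.005, 0.234]
force: [-8.8, -0.1, -0.6]
width: 0.0005
gripper_force: 4.3
[-8.7931235  -0.10548167 -0.63684396] [-0.07930126  3.20746888  0.12222783]
```

```bash
python3 -m jog '[[[0.5,0,0,0,0,0,0],[1,0,0,0,0,0,0],[1.2,0,0,0,0,0,0],[1.2,0,0,0,0,0,0]]]'; python3 -m jog '[[[0,0,-1,0,0,0,0],[0,0,-2,0,0,0,0],[0,0,-3,0,0,0,0],[0,0,-3,0,0,0,0]]]'
```

```text
t: 7.98
eef_pos: [0.4194, 0.1888, 0.1004]
ee_rot: [3.14, 0.006, 0.234]
force: [-13.4, 0.0, 4.9]
width: 0.0006
gripper_force: 6.3
t: 8.48
eef_pos: [0.4198, 0.1889, 0.1036]
ee_rot: [3.14, 0.005, 0.234]
force: [-10.5, -1.3, 2.8]
width: 0.001
gripper_force: 5.3
```

```bash
python3 -m jog '[[[0,0,-1,0,0,0,0],[0,0,-2,0,0,0,0],[0,0,-3,0,0,0,0],[0,0,-4,0,0,0,0],[0,0,-4,0,0,0,0]]]'
python3 - <<'E'
from h import *
P=camera_params("wrist"); I,D=grab_frame("wrist"); cv2.imwrite("pics/w2.png",I)
o=np.array([.514,.215]); a=np.radians(13.47); R=np.array([[np.cos(a),np.sin(a)],[-np.sin(a),np.cos(a)]])
X=cloud("wrist",D,P); U=np.concatenate([(X[...,:2]-o)@R.T,X[...,2:]],-1)*1000
for nm,m in (("rib",(abs(U[...,1]+1.4)<4)),):
    for x0 in range(-100,10,8):
        p=U[m&(U[...,0]>x0)&(U[...,0]<x0+8)]; print(x0,len(p),np.nanmedian(p[:,2]).round(1) if len(p) else "")
E
```

```text
t: 9.1
eef_pos: [0.4201, 0.189, 0.1077]
ee_rot: [3.14, 0.005, 0.234]
force: [-10.0, -1.4, 2.0]
width: 0.0004
gripper_force: 5.0
-100 50 157.4
-92 587 129.4
-84 393 112.6
-76 2819 210.2
-68 923 190.3
-60 473 188.1
-52 252 114.0
-44 262 113.4
-36 258 112.9
-28 270 112.3
-20 290 111.7
-12 292 111.2
-4 315 110.6
4 210 94.2
```

The rib slopes by about 0.07 rad, so the cover is free and coming up with the finger. I'll keep rising.

```bash
python3 -m jog '[[[0,0,-1,0,0,0,0],[0,0,-2,0,0,0,0],[0,0,-3,0,0,0,0],[0,0,-4,0,0,0,0],[0,0,-5,0,0,0,0],[0,0,-5,0,0,0,0],[0,0,-5,0,0,0,0]]]'
cat > look.py <<'E'
from h import *
import sys
P=camera_params("wrist"); I,D=grab_frame("wrist"); cv2.imwrite("pics/%s.png"%sys.argv[1],I)
o=np.array([.514,.215]); a=np.radians(13.47); R=np.array([[np.cos(a),np.sin(a)],[-np.sin(a),np.cos(a)]])
X=cloud("wrist",D,P); U=np.concatenate([(X[...,:2]-o)@R.T,X[...,2:]],-1)*1000
m=(abs(U[...,1]+1.4)<15)&(U[...,2]>103)&(U[...,2]<125)&(U[...,0]>-70)&(U[...,0]<20)
p=U[m]; print(len(p),np.percentile(p,[1,50,99],axis=0).round(1))
for y in (-1.4,-30,28):
    m=(abs(U[...,1]-y)<4)&(U[...,0]>-54)&(U[...,0]<0)&(U[...,2]<130)
    p=U[m]; print(y,len(p),np.polyfit(p[:,0],p[:,2],1))
E
python3 look.py w3
```

```text
t: 10.02
eef_pos: [0.4205, 0.1893, 0.1127]
ee_rot: [3.14, 0.004, 0.235]
force: [-6.9, -1.5, 1.2]
width: 0.0008
gripper_force: 3.7
3487 [[-69.6 -14.7 103.1]
 [-27.2  -1.6 113.2]
 [  5.3  12.  117.8]]
-1.4 1716 [ -0.1166757  111.46130324]
-30 1479 [-0.1201068  95.38914795]
28 1498 [-0.11781815 95.4426166 ]
```

```bash
python3 -m jog '[[[-1,0,0,0,0,0,0],[-2,0,0,0,0,0,0],[-3,0,0,0,0,0,0],[-5,0,0,0,0,0,0],[-8,0,0,0,0,0,0],[-12,0,0,0,0,0,0],[-20,0,0,0,0,0,0],[-20,0,0,0,0,0,0]]]'; python3 look.py w4
```

```text
t: 11.08
eef_pos: [0.4022, 0.1857, 0.1136]
ee_rot: [-3.141, -0.0, 0.236]
force: [1.4, 0.1, 0.3]
width: 0.0
gripper_force: 0.0
3250 [[-68.8  -9.2 103.1]
 [-23.6  -1.2 112.9]
 [  4.9   6.9 117.1]]
-1.4 1863 [ -0.11374691 110.70924248]
-30 1589 [-0.11726133 94.7094426 ]
28 1590 [-0.11598958 94.66579021]
```

View pics/w4.png

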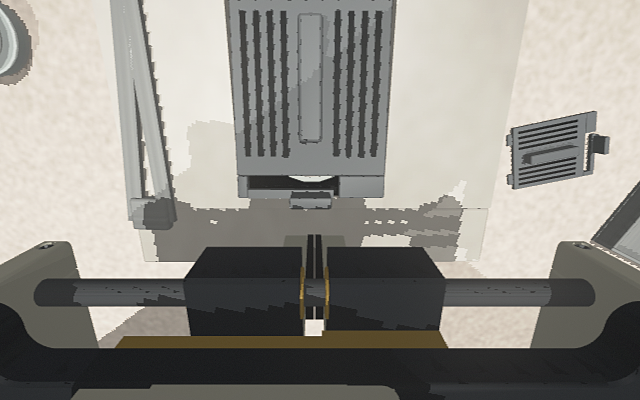

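The picture shows the finger clear of the ridge (ridge at (310,200), rib at (311,78)). The cover stays up by itself, tilted 0.115 rad. Next I'll go over the rib with the tool tilted to match.

```bash
python3 -m jog '[[[0,0,-30,0,0,0,0],[0,-1,-60,0,0,0,10],[30,-1,-60,0,-0.05,0,30],[60,-1,-60,0,-0.114,0,30],[80,-1,-60,0,-0.114,0,30],[85.5,-1,-60,0,-0.114,0,30],[85.5,-1,-60,0,-0.114,0,30],[85.5,-1,-60,0,-0.114,0,30]]]'; python3 look.py w5
python3 - <<'E'
from h import *
s=arm.get_state();d=np.array(s["eef_pos"][:2])-[.514,.215];a=np.radians(13.47)
print(np.array([d[0]*np.cos(a)+d[1]*np.sin(a),-d[0]*np.sin(a)+d[1]*np.cos(a),s["eef_pos"][2]])*1000,s["ee_rot"],s["width"])
E
```

```text
t: 12.12
eef_pos: [0.485, 0.2067, 0.1738]
ee_rot: [-3.141, 0.114, 0.236]
force: [0.3, -0.4, -0.3]
width: 0.03
gripper_force: 0.0
1269 [[-67.9  -7.4 103.2]
 [-21.7  -1.3 112.7]
 [  5.7   4.5 116.9]]
-1.4 733 [ -0.11469226 110.70832576]
-30 660 [-0.11772101 94.57928119]
28 657 [-0.11307421 94.74068958]
[-30.05192611  -1.33363677 173.92528832] [-3.14131823  0.11360803  0.2356803 ] 0.029948680949103034
```

```bash
python3 -m jog '[[[4,0,35,0,0,0,30],[6.3,0,55,0,0,0,30],[7.4,0,65,0,0,0,30],[8,0,70,0,0,0,30],[8.1,0,71,0,0,0,30],[8.1,0,71,0,0,0,30]]]'; python3 -m jog '[[[0,0,0,0,0,0,14],[0,0,0,0,0,0,8],[0,0,0,0,0,0,8],[0,0,0,0,0,0,8],[0,0,0,0,0,0,8]]]' 30
```

```text
t: 12.92
eef_pos: [0.486, 0.207, 0.1027]
ee_rot: [-3.141, 0.113, 0.235]
force: [0.1, 0.3, 0.1]
width: 0.0298
gripper_force: 0.0
t: 13.55
eef_pos: [0.4858, 0.2069, 0.1023]
ee_rot: [-3.142, 0.114, 0.235]
force: [0.3, 0.0, 0.9]
width: 0.0115
gripper_force: 30.0
```

```bash
python3 -m jog '[[[-1,0,-0.4,0,0,0,8],[-2,0,-0.7,0,0,0,8],[-3.5,0,-1,0,0,0,8],[-5,0,-1.2,0,0,0,8],[-6.5,0,-1.5,0,0,0,8],[-8,0,-1.8,0,0,0,8],[-9.3,0,-2,0,0,0,8],[-9.3,0,-2,0,0,0,8]]]'
```

```text
t: 14.55
eef_pos: [0.4769, 0.2047, 0.1052]
ee_rot: [-3.142, 0.114, 0.235]
force: [0.1, -0.3, -2.3]
width: 0.0119
gripper_force: 30.0
```

```bash
python3 -m jog '[[[-0.3,0,-2.5,0,0,0,8],[-0.6,0,-5,0,0,0,8],[-0.9,0,-7.5,0,0,0,8],[-1.1,0,-10,0,0,0,8],[-1.7,0,-15,0,0,0,8],[-2.3,0,-20,0,0,0,8],[-2.3,0,-20,0,0,0,8]]]'
```

```text
t: 15.42
eef_pos: [0.4772, 0.2049, 0.1259]
ee_rot: [-3.141, 0.113, 0.235]
force: [0.2, -0.5, -0.8]
width: 0.0115
gripper_force: 30.0
```

```bash
python3 -m jog '[[[-3,0,-30,0,0,0,8],[-7,0,-60,0,0.05,0,8],[-10.3,0,-89.4,0,0.114,0,8],[-10.3,0,-89.4,0,0.114,0,8],[-10.3,0,-89.4,0,0.114,0,8],[-10.3,0,-89.4,0,0.114,0,8]]]'
python3 - <<'E'
from h import *
from scipy.spatial.transform import Rotation as R
np.set_printoptions(precision=4,suppress=True)
P=camera_params("wrist"); I,D=grab_frame("wrist"); cv2.imwrite("pics/w6.png",I)
s=arm.get_state(); T=R.from_euler("xyz",s["ee_rot"]).as_matrix(); p=np.array(s["eef_pos"]); print(p,s["ee_rot"],s["force"])
L=(cloud("wrist",D,P)-p)@T*1000   # tool coords
m=(abs(L[...,1])<41)&(abs(L[...,1])>25)&(L[...,2]>-15)&(L[...,2]<25)&(abs(L[...,0])<60)
q=L[m]; print(len(q),np.percentile(q,[1,50,99],axis=0),np.linalg.lstsq(np.c_[q[:,:2],np.ones(len(q))],q[:,2],rcond=None)[0])
# target: tray_free above
c=np.array([.4964,-.1964,p[2]]); print("shift tool",(c-p)@T*1000,"yaw diff",np.radians(-12.34)-s["ee_rot"][2])
E
```

```text
t: 16.18
eef_pos: [0.4766, 0.2045, 0.2141]
ee_rot: [3.141, 0.002, 0.235]
force: [0.4, 0.2, -0.9]
width: 0.0117
gripper_force: 30.0
[0.4767 0.2045 0.2141] [3.1407 0.0022 0.2349] [-0.5706  0.6408 -0.9151]
4776 [[  0.312  -40.4139   2.925 ]
 [ 26.7443  25.216    4.4431]
 [ 51.8465  40.6298   7.8033]] [0.0276 0.001  3.8753]
shift tool [-74.1453 394.4389   0.5156] yaw diff -0.45028978555983856
```

View pics/w6.png

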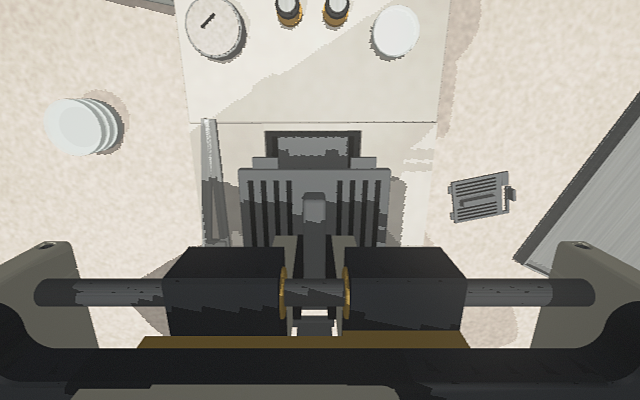

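The cover is held centred between the fingers (plate at (313,200)) and almost level, with the far end slightly low. The bay shows open behind it. I'll carry it over the tray and check that the bottle and timer are out of the way.

```bash
python3 -m jog '[[[-10,50,0,0,0,0.05,8],[-20,100,0,0,0,0.1,8],[-29,150,0,0,0,0.16,8],[-38,200,0,0,0,0.22,8],[-48,250,0,0,0,0.28,8],[-57,300,0,0,0,0.34,8],[-66,350,0,0,0,0.4,8],[-72,380,0,0,0,0.44,8],[-74,394,0,0,0,0.45,8],[-74,394,0,0.0,0.02,0.45,8],[-74,394,0,0,0.02,0.45,8]]]'
python3 - <<'E'
from h import *
from scipy.spatial.transform import Rotation as R
np.set_printoptions(precision=4,suppress=True)
s=arm.get_state(); T=R.from_euler("xyz",s["ee_rot"]).as_matrix(); p=np.array(s["eef_pos"]); print(s["t"],p,s["ee_rot"],s["force"],s["width"])
P=camera_params("wrist"); I,D=grab_frame("wrist")
W=cloud("wrist",D,P); L=(W-p)@T*1000
m=(abs(L[...,1])<41)&(abs(L[...,1])>25)&(L[...,2]>-5)&(L[...,2]<20)&(abs(L[...,0])<60)
q=W[m]; print(len(q),np.linalg.lstsq(np.c_[q[:,:2]-p[:2],np.ones(len(q))],q[:,2]-p[2],rcond=None)[0])
I,D=grab_frame("scene"); cv2.imwrite("pics/s7.png",I)
for n in ("oil_bottle","timer","spare_filter"):
    for k in spot_in(n,"scene")[:1]: print(n,k["uv"],world("scene",k["uv"],dep(D,k["uv"])))
E
```

```text
t: 17.6
eef_pos: [0.4964, -0.1951, 0.2151]
ee_rot: [-3.137, -0.019, -0.214]
force: [-0.4, 0.2, -0.9]
width: 0.0115
gripper_force: 30.0
17.6 [ 0.4964 -0.1951  0.2151] [-3.1369 -0.0193 -0.2141] [-0.4138  0.2181 -0.8559] 0.011528792624194754
4809 [-0.0068  0.0069 -0.0039]
oil_bottle [216.0, 167.0] [ 0.6339 -0.4393  0.0793]
timer [247.7, 158.1] [ 0.4415 -0.4666  0.018 ]
spare_filter [257.1, 199.0] [ 0.6426 -0.2404  0.0214]
```

```bash
python3 -m jog '[[[0,0,40,0,0,0,8],[0,0,80,0,0,0,8],[0,0,120,0,0,0,8],[0,0,150,0,0,0,8],[0,0,170,0,0,0,8],[0,0,183,0,0,0,8],[0,0,190,0,0,0,8],[0,0,194,0,0,0,8],[0,0,194,0,0,0,8]]]'; python3 -m jog '[[[0,0,1,0,0,0,8],[0,0,2,0,0,0,8],[0,0,3,0,0,0,8],[0,0,4,0,0,0,8],[0,0,5,0,0,0,8],[0,0,5,0,0,0,8]]]'
```

```text
t: 18.98
eef_pos: [0.5008, -0.1957, 0.0216]
ee_rot: [-3.137, -0.02, -0.215]
force: [0.6, 0.2, -1.1]
width: 0.0117
gripper_force: 30.0
t: 19.73
eef_pos: [0.5006, -0.1957, 0.0162]
ee_rot: [-3.137, -0.019, -0.215]
force: [0.7, -0.2, -1.4]
width: 0.0117
gripper_force: 30.0
```

```bash
python3 -m jog '[[[0,0,0.7,0,0,0,8],[0,0,1.4,0,0,0,8],[0,0,2,0,0,0,8],[0,0,2,0,0,0,8]]]';  python3 -m jog '[[[0,0,0.5,0,0,0,8],[0,0,1,0,0,0,8],[0,0,1.3,0,0,0,8],[0,0,1.3,0,0,0,8]]]'
```

```text
t: 20.23
eef_pos: [0.5008, -0.1957, 0.0143]
ee_rot: [-3.137, -0.019, -0.215]
force: [0.8, 0.9, 0.4]
width: 0.0117
gripper_force: 30.0
t: 20.72
eef_pos: [0.501, -0.1957, 0.0133]
ee_rot: [-3.137, -0.02, -0.215]
force: [-0.0, 0.6, 5.1]
width: 0.0116
gripper_force: 30.0
```

Contact at about 5 N, at the expected height. Releasing and rising.

```bash
python3 -m jog '[[[0,0,-0.5,0,0,0,14],[0,0,-0.5,0,0,0,20],[0,0,-0.5,0,0,0,30],[0,0,-0.5,0,0,0,30],[0,0,-0.5,0,0,0,30]]]'; python3 -m jog '[[[0,0,-3,0,0,0,30],[0,0,-15,0,0,0,30],[0,0,-50,0,0,0,30],[0,0,-100,0,0,0,30],[0,0,-150,0,0,0,30],[0,0,-170,0,0,0,30],[0,0,-170,0,0,0,30]]]'
python3 - <<'E'
from h import *
np.set_printoptions(precision=4,suppress=True)
P=camera_params("wrist"); I,D=grab_frame("wrist"); cv2.imwrite("pics/w8.png",I)
W=cloud("wrist",D,P); o=np.array([.5355,-.2049]); a=np.radians(-12.34); R=np.array([[np.cos(a),np.sin(a)],[-np.sin(a),np.cos(a)]])
U=np.c_[(W[...,:2].reshape(-1,2)-o)@R.T,W[...,2].ravel()]*1000
m=(U[:,2]>6)&(U[:,2]<40)&(U[:,0]>-125)&(U[:,0]<55)&(abs(U[:,1])<75); q=U[m]
print(np.percentile(q,[1,50,99],axis=0)); r=q[q[:,2]<14]; print(np.linalg.lstsq(np.c_[r[:,:2],np.ones(len(r))],r[:,2],rcond=None)[0])
E
```

```text
t: 21.35
eef_pos: [0.5007, -0.1957, 0.0135]
ee_rot: [-3.137, -0.019, -0.215]
force: [2.0, -0.0, 0.3]
width: 0.03
gripper_force: 0.0
t: 22.22
eef_pos: [0.4984, -0.1958, 0.1865]
ee_rot: [-3.136, -0.024, -0.215]
force: [-0.6, 0.2, -0.4]
width: 0.0297
gripper_force: 0.0
[[-92.1415 -40.5671   6.6796]
 [-34.8119   0.034    9.1355]
 [ 13.7462  41.4281  26.5511]]
[-0.0014 -0.0006  8.9346]
```

View pics/w8.png

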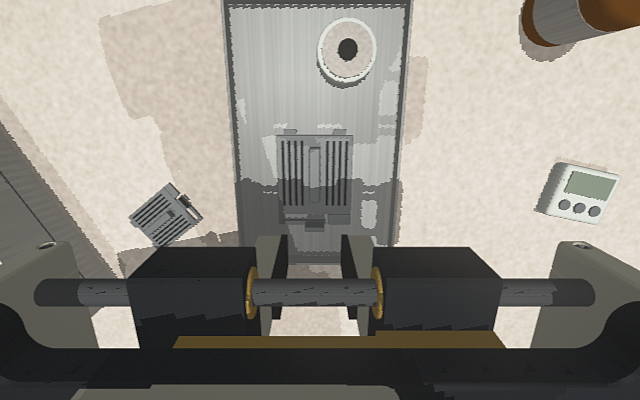

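The cover lies flat with its rib up in the tray at (315,180). Its plate top is 9 mm up with a slope near 0, centred at about tray x -40, y 0. The spare filter at (347,50) is untouched and the gripper is clear.

```bash
python3 -c "
from station import arm
print(arm.job_done())"
```

```text
the job is handed in; nothing more can be done
None
```

The cover is off the gas unit and lies flat with its rib up in the free part of the tray, released; the job is handed in at about 22 s of the 70 s allowed, and no verdict came back.

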